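# Draw the griddle's grease tray with the tray hook

### The job

The griddle's grease tray is too hot to handle: take the tray hook out of its place between the ladle and the turner, catch it in the finger hole in the tray's front and draw the tray right out to its stop. Then hang the hook back in the same middle slot of the rack, upright and with its collar resting on the shelf, with the ladle and the turner still hanging in theirs. Do not touch the griddle or its tray with the gripper or the arm, and leave the other things on the worktop where they stand.

Things in the scene. Friction and masses are not known exactly. Their poses are not given: they have to be found in the camera images.
- tray_hook: Steel hook, 0.14 kg, upright black handle, in the rack's middle slot, turned up to 0.15 rad from the rack's x, up to 6 mm fore or aft. Origin: underside of its round collar, on the shank's axis; z up, x the way the foot points. Collar 30 mm across, z 0 to 4; handle 20 (x) by 22 (y) mm, z 4 to 66, gripped on its y faces. Shank 7 mm thick, straight down to the foot, axis z -88.
- hook_end (a point): Point of the hook at x 44, z -83 in its frame: middle of its end. The foot, 7 mm thick, runs from the shank to x 44 at z -88, there a tip turns up to z -75. Seen along x the end is 7 mm wide and 16.5 mm tall (z -91.5 to -75); it reaches x 47.5. The tip's inner face is at x 40.5.
- tool_rack: Rack fixed on the worktop: wooden base 140 x 270 mm, two rear posts, steel shelf with three slots open to the front (-x). Origin under the base's centre, y along the row. Shelf top z 190, 4 mm thick, x -33 to 60, y -128 to 128. Slots 12 mm wide at y -66, 0, 66, mouths flared to 26 mm, closed at x 18. A lip at the front edge stands 5 mm above the shelf: lift a collar over it.
- rack_slot (a point): Where the hook's origin belongs: on the shelf's top, on the line of the middle slot (its mouth is 33 mm in front of this point); axes as the rack's.
- ladle: Steel ladle hanging by its collar in an outer slot, left or right of the hook; handle, collar and origin like the hook's (handle up to z 66), bowl 80 mm across, from z -94 to -60.
- turner: Slotted steel turner hanging in the other outer slot; handle, collar and origin like the hook's, blade 74 mm wide along the row, from z -142 to -60.
- griddle: Fixed countertop griddle of bare steel, 220 deep (x), 300 wide (y); hot plate at z 132, splash guard to z 182 at the back. Origin under its centre, z up; its front looks to its own -x, at x -110. Two knobs at y -100 and 100, z 101, reach x -130. Under the control panel is the grease tray: front sheet 3 mm thick, 204 mm wide, z 20 to 74.
- tray_middle (a point): Fixed point of the griddle at x -113.5, y 0, z 47: where the centre of the tray's round finger hole, 22 mm across, is when the tray is shut and central (outer face). The tray is loose in its slot, so the hole may be up to 19 mm left or right (y) of this: look or feel for it. Behind the sheet the hook has free room 40 mm deep, z 28 to 78.
- grease_tray (a joint): How far the tray is drawn out to the griddle's -x, in m: 0 shut, 0.09 at its stop (it does not come off); may start up to 0.008 out. Sliding takes about 2.5 N plus 12 N per m/s; it stays where it is left. Pushed sideways with over 3 N it shifts in its slot.
- olive_cup: Bystander: clear cup of olives, 79 mm across, 68 mm tall, at the front left; origin at its underside centre. Not to be moved.
- rocket_punnet: Bystander: clear punnet of green leaves, 118 x 163 x 96 mm, at the front middle; origin at its underside centre. Not to be moved.
- mushroom_tub: Bystander: clear lidded tub, 127 x 139 x 99 mm, behind the rack; origin at its underside centre. Not to be moved.
- lemon: Bystander: lemon, 72 x 57 x 58 mm, behind the rack; origin at its underside centre. Not to be moved.
- prep_bowl: Bystander: small steel prep bowl, 125 mm across, 47 mm tall, at the back left; origin at its underside centre. Not to be moved.

How it is judged:
By the outcome, as a careful person would: the job done as asked, in the order asked, and still so for the second after the job is handed in, with the robot touching nothing.
It also fails if it takes over 72 s, if anything falls off the work surface, if the arm or the gripper's body presses on something with over 40 N, if the wrist force passes 120 N, or if a joint passes its speed limit or range.

### The arm

A 6-joint arm with a two-finger parallel gripper is mounted at the origin on a cart in front of the work surface, level with it; the furniture and walls round the work are solid. World frame = base frame: x ahead of the robot, y to its left, z up, the work surface at z = 0. Lengths are in m, angles in rad, forces in N, time in s.
With the tool pointing down it reaches from about 0.35 to 0.975 m from the base axis. Payload 4.9 kg.
Tool frame: the origin (TCP) lies midway between the tips of the shut fingers; the grasp point (between the pads) lies 19 mm behind it; z points along the fingers, y is the line along which they close (so a half turn about z gives the same grasp; the last joint's range is limited). The gripper opens to 85 mm and grips with 20 to 120 N. Pads are 22 mm wide; open, the fingers measure 114 mm over their backs; the gripper's body (76 mm by 85 mm) begins 54 mm behind the grasp point. The pads swing forward as they close: fully open they stand 13 mm farther back than shut.
Start: joints at [-1.376, 0.053, 1.613, -0, 1.476, -0.119], TCP at [0.193, -0.594, 0.231] pointing down, gripper open.
Joint ranges: [-3.01, 3.01], [-1.01, 2.22], [0.06, 2.58], [-1.02, 4.17], [0.09, 2.62], [-3.14, 3.14]. Speed limits (rad/s): [2.57, 2.57, 3.14, 3.14, 3.14, 3.14].

### API

Orientations are given as a unit quaternion [w, x, y, z].
In Python, from rig import manip, cams gives the robot as it stands. The module is installed in compiled form; this text tells all that it offers.
- The arm moves only by the tool step_arm, never from a script. Its argument "plan" is text: rows parted by semicolons, each of 4 numbers parted by spaces: the shift along the tool's x, y, z in cm, then the turn about the tool's z in degrees. In form: x y z turn; .... A call has 1 to 8 rows; each row is the pose to reach, as a shift and turn from the pose commanded when the call began, along the tool's axes at that moment; what a row does not reach only later rows make up. A row lasts 1/12 s, in which the tool goes at most 41.7 mm and 7.16 degrees, less where a joint would pass 70% of its speed; a pose out of reach is approached as far as the arm can. A call with a gripper value outside its range is refused whole. "gripper" is the closure, from 0 (fully open) to 1 (shut), set as the call begins (left out, the last holds). The fingers move at their own pace and stop on an object; "squeeze" is the grip in N (left out, the last holds). Time passes only in rows, so rows that repeat a pose let the fingers close. It gives the time, the measured TCP pose, the force, the opening and the grip force at its end, in the units of the state.
- manip.get_state(): the state, without advancing time (a new reading comes with each control period).
- cams.capture(name): name is "scene" or "side" or "wrist"; returns a dict with "frame" (420x560x3 uint8, blue, green, red), "mtx" (3x3 intrinsics, pixels), "R" (3x3) and "t" (3): a world point X has camera coordinates R X + t. Camera axes: x right, y down, z forward; pixel columns grow to the right and rows downward; lengths in m; the calibration is good to about 2 mm. A picture is of the moment at which its call begins. There is no depth.
- manip.close_job(): hands the job in; it is judged then, once.
The state is a dict: "time": time; "joints": joint angles; "joint_vel": joint speeds; "effort": joint torques, N m; "tcp_pos": TCP position; "orientation": TCP orientation; "force": force on the tool from outside, world axes, zero at the start; "ft_torque": the same for the moment, N m; "grip_width": opening from 0.0 (shut) to 1.0 (fully open); "grasp_force": force on a finger pad.
Only numpy, scipy, OpenCV 4.12 (cv2) and the standard library are available. Lean on these libraries where they do the work, as an engineer would, in place of code of your own. Each camera call takes 0.05 s, during which the arm holds its last target. There are 200 camera calls.

## Working session

There is one attempt and no reset: what is moved stays moved. The work goes in short steps, Python scripts to look and compute and a tool call to move; the robot and the scene stay as the last step left them, time stands still between calls to the robot, and variables do not carry over. Pictures are saved under pics/ and viewed, at most 10 in all, crops included, and the job is handed in when it is done.

Besides the shell and the picture viewer there is one more tool, called after "Emit:" in YAML: its name, and indented under it one key for each argument. step_arm: Moves the arm, as the interface text tells. Its arguments: {"type":"object","properties":{"plan":{"type":"string"},"gripper":{"type":"number"},"squeeze":{"type":"number"}},"required":["plan"]}

```bash
mkdir -p pics; python3 - <<'E'
from rig import manip,cams
import cv2,pickle,numpy as np
d={}
for n in("scene","side","wrist"):
    d[n]=cams.capture(n);cv2.imwrite(f"pics/{n}0.png",d[n]["frame"])
    c=d[n];print(n,(-c["R"].T@c["t"]).round(3),c["R"][2].round(2),c["mtx"][0,0])
pickle.dump(d,open("d0.pkl","wb"))
print(manip.get_state())
E
```

```text
scene [-0.099  0.542  1.045] [ 0.54 -0.4  -0.74] 474.29139679979914
side [0.372 1.192 0.634] [ 0.14 -0.91 -0.39] 407.56101374946303
wrist [ 0.26  -0.572  0.373] [-0.26 -0.08 -0.96] 369.0431736967017
{'time': 0.15, 'joints': array([-1.37599040e+00,  5.32039809e-02,  1.61395806e+00,  3.72720944e-05,
        1.47600563e+00, -1.19004476e-01]), 'joint_vel': array([-0.0006152 , -0.0021226 , -0.00391397,  0.00070559,  0.00019955,
       -0.00045535]), 'effort': array([ 1.04882907e-03, -3.94240701e+01, -3.70722878e+01, -6.95248514e-05,
        4.57878399e-03,  3.55805369e-06]), 'tcp_pos': array([ 0.19284281, -0.5940033 ,  0.23035848]), 'orientation': array([-7.87642472e-04,  9.87715584e-01,  1.56260376e-01, -1.13022032e-05]), 'force': array([ 0.20699139,  0.17794784, -0.6170839 ]), 'ft_torque': array([-0.02436805,  0.00216481, -0.03141285]), 'grasp_force': 0.0, 'grip_width': 0.9995623624195966}
```

View pics/scene0.png

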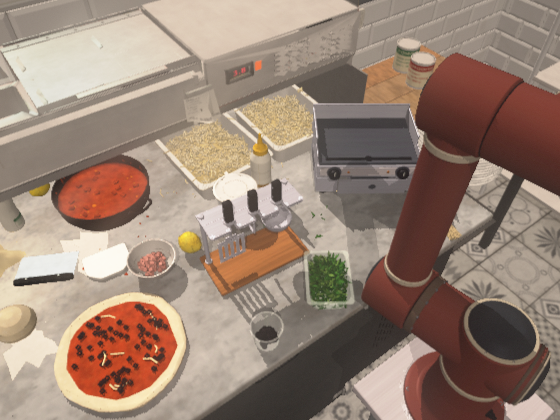

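View pics/side0.png

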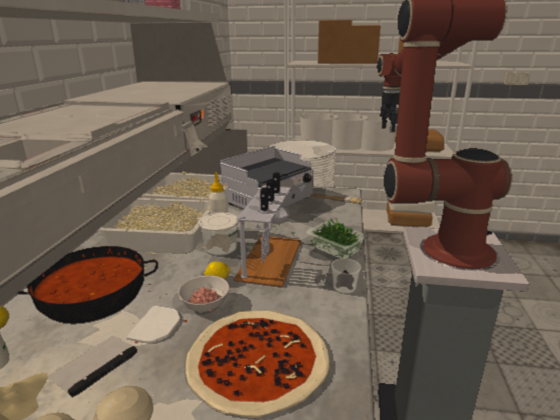

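The scene view shows the rack near (250,235), with handles at (228,210), (252,199) and (276,188). The griddle is at (365,150) with the hole in its front near (372,186). I'll enlarge it.

```bash
python3 - <<'E'
import cv2,pickle
f=pickle.load(open("d0.pkl","rb"))["scene"]["frame"]
cv2.imwrite("pics/c1.png",cv2.resize(f[95:293,190:450],None,fx=3,fy=3,interpolation=cv2.INTER_CUBIC))
E
```

```text
(no output)
```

View pics/c1.png

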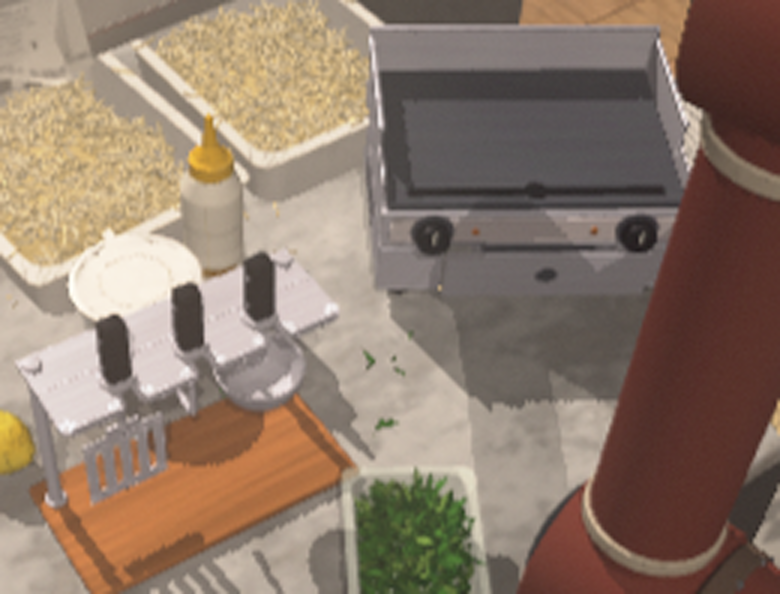

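The crop shows, left to right, turner, hook and ladle, with the hook's foot tip near (190,400). The griddle knobs are at (433,235) and (638,233), and the hole is at (545,274). Next I fit the poses.

```bash
cat > h.py <<'E'
import numpy as np,cv2
from scipy.optimize import least_squares
def proj(c,X):
    X=np.atleast_2d(X)@c["R"].T+c["t"]; p=X@c["mtx"].T; return p[:,:2]/p[:,2:]
def pose(p,L):
    L=np.atleast_2d(np.asarray(L,float)); c,s=np.cos(p[2]),np.sin(p[2])
    return np.c_[p[0]+c*L[:,0]-s*L[:,1],p[1]+s*L[:,0]+c*L[:,1],L[:,2]]
def fit(obs,p0):  # obs: list of (cam, local pts mm, pixels)
    f=lambda p:np.concatenate([(proj(c,pose(p,np.array(L)/1e3))-u).ravel() for c,L,u in obs])
    r=least_squares(f,p0,loss="soft_l1",f_scale=1.5); return r.x,f(r.x).reshape(-1,2)
def onplane(c,u,n,d):  # ray through pixel meets n.X=d
    o=-c["R"].T@c["t"]; v=c["R"].T@np.linalg.inv(c["mtx"])@np.array([*u,1.])
    return o+v*(d-n@o)/(n@v)
E
cat > fit1.py <<'E'
from h import *; import pickle
d=pickle.load(open("d0.pkl","rb")); s=d["scene"]
cr=lambda a:np.array(a)/3.+[190,95]-1/3
g,r=fit([(s,[(110,150,182),(110,-150,182),(-130,100,101),(-130,-100,101)],cr([(370,28),(657,28),(431,236),(638,233)]))],[.8,-.3,0])
print("griddle",g.round(4),r.round(1).tolist())
n=np.array([np.cos(g[2]),np.sin(g[2]),0]); H=onplane(s,cr((545,274)),n,n@g[:2]-.1135)
print("hole",H.round(4), "lateral",(H[:2]-g[:2])@[-n[1],n[0]], "middle",pose(g,[-.1135,0,.047]).round(4))
k,r=fit([(s,[(-33,128,190),(60,128,190),(60,-128,190),(-33,-128,190),(0,66,256),(0,0,256),(0,-66,256)],cr([(67,432),(20,362),(285,252),(338,313),(113,322),(186,290),(258,259)]))],[.55,.1,0.3])
print("rack",k.round(4),r.round(1).tolist())
E
python3 fit1.py
```

```text
griddle [ 0.6731 -0.3234 -0.6085] [[-0.2, -1.7], [0.1, -2.1], [0.2, 1.0], [-0.1, 1.5]]Traceback (most recent call last):
  File "fit1.py", line 6, in <module>
    n=np.array([np.cos(g[2]),np.sin(g[2]),0]); H=onplane(s,cr((545,274)),n,n@g[:2]-.1135)
                                                                           ~^~~~~~
ValueError: matmul: Input operand 1 has a mismatch in its core dimension 0, with gufunc signature (n?,k),(k,m?)->(n?,m?) (size 2 is different from 3)
```

```bash
sed -i 's/n@g\[:2\]-/n[:2]@g[:2]-/; s/@\[-n\[1\],n\[0\]\]/@np.array([-n[1],n[0]])/' fit1.py; cat >> fit1.py <<'E'
for n in ("scene","side"):
  print(n,"rack",(proj(d[n],pose(k,np.array([(-33,128,190),(60,128,190),(60,-128,190),(-33,-128,190),(-70,-135,20),(0,0,256)])/1e3))).round(0).tolist())
  print("grid",(proj(d[n],pose(g,np.array([(-110,150,132),(-110,150,0),(-110,-150,132),(110,150,182)])/1e3))).round(0).tolist())
f=d["side"]["frame"]
cv2.imwrite("pics/c2.png",cv2.resize(f[140:300,210:380],None,fx=3.7,fy=3.7,interpolation=cv2.INTER_CUBIC))
E
python3 fit1.py
```

```text
griddle [ 0.6731 -0.3234 -0.6085] [[-0.2, -1.7], [0.1, -2.1], [0.2, 1.0], [-0.1, 1.5]]
hole [ 0.5676 -0.2764  0.0357] lateral -0.02175000847351597 middle [[ 0.58   -0.2586  0.047 ]]
rack [ 0.5714  0.1415 -0.0719] [[-0.4, 2.1], [-1.7, -0.3], [0.1, -1.9], [2.1, -0.2], [-0.6, -0.1], [0.3, -0.1], [0.5, -0.0]]
scene rack [[212.0, 241.0], [195.0, 215.0], [285.0, 177.0], [304.0, 199.0], [312.0, 249.0], [252.0, 191.0]]
grid [[316.0, 162.0], [314.0, 194.0], [420.0, 161.0], [313.0, 102.0]]
side rack [[270.0, 223.0], [235.0, 220.0], [262.0, 186.0], [291.0, 188.0], [302.0, 237.0], [270.0, 181.0]]
grid [[258.0, 187.0], [259.0, 220.0], [312.0, 168.0], [218.0, 161.0]]
```

View pics/c2.png

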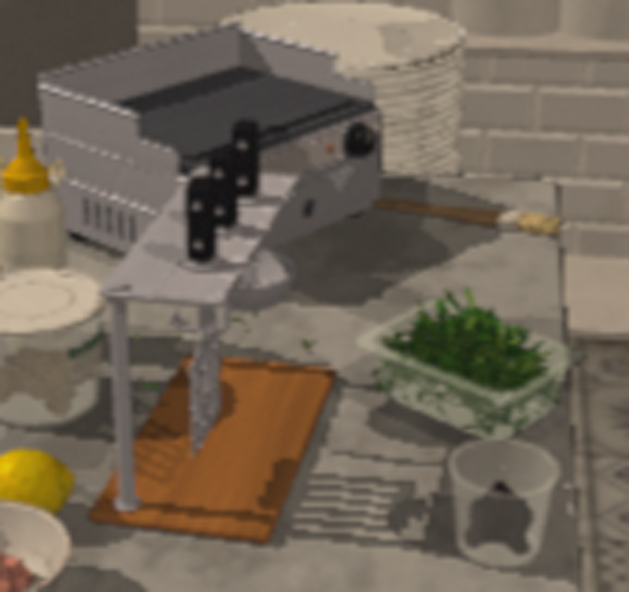

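```bash
cat > fit2.py <<'E'
from h import *; import pickle
d=pickle.load(open("d0.pkl","rb")); s=d["scene"];q=d["side"]
cr=lambda a:np.array(a)/3.+[190,95]-1/3
cs=lambda a:np.array(a)/3.7+[210,140]-.36
L=np.array
SL=[(110,150,182),(110,-150,182),(-130,100,101),(-130,-100,101)];SU=cr([(370,28),(657,28),(431,236),(638,233)])
QL=[(110,150,182),(110,-150,182),(-130,-100,101)];QU=cs([(40,76),(238,28),(358,138)])
def f(p):
    h=[(-113.5-p[4],p[3],47)]
    P=lambda c,A:proj(c,pose(p,L(A)/1e3))
    return np.concatenate([(P(s,SL+h)-np.vstack([SU,cr([(545,274)])])).ravel(),(P(q,QL+h)-np.vstack([QU,cs([(308,208)])])).ravel()])
r=least_squares(f,[.67,-.32,-.6,0,4],loss="soft_l1",x_scale=[.01,.01,.02,10,4],bounds=([0,-1,-2,-20,0],[1,1,1,20,8]))
print(r.x.round(4));print(f(r.x).reshape(-1,2).round(1).tolist())
k,rr=fit([(s,[(-33,128,190),(60,128,190),(60,-128,190),(-33,-128,190)],cr([(67,432),(20,362),(285,252),(338,313)])),
 (q,[(-33,128,190),(60,128,190),(-33,-128,190)],cs([(222,300),(110,293),(300,177)]))],[.57,.14,-.07])
print("rack",k.round(4),rr.round(1).tolist())
for c,u in((s,cr((186,290))),):
    print("hook handle top centre",onplane(c,u,L([0,0,1.]),.256))
E
python3 fit2.py
```

```text
[  0.6718  -0.3228  -0.6117 -19.8736   8.    ]
[[0.0, -1.6], [0.5, -1.8], [0.2, 1.2], [-0.1, 1.9], [0.3, -0.4], [-2.1, 0.8], [-0.4, -1.0], [1.5, 2.2], [-0.4, 0.9]]
rack [ 0.5713  0.1401 -0.0705] [[0.2, 1.9], [-1.2, -0.5], [0.5, -2.1], [2.6, -0.4], [0.9, 1.8], [-3.7, 0.5], [0.2, 0.5]]
hook handle top centre [0.57159197 0.14234226 0.256     ]
```

Emit:
step_arm:
  plan: "3.2 -2.4 -1 -7; 6.4 -4.8 -1 -14; 9.5 -7.2 0 -21; 12.7 -9.6 1 -28; 15.9 -12 2 -35; 19 -14.4 3 -42; 22.2 -16.8 4 -49; 25.4 -19.2 5 -56"
  gripper: 0

```text
time: 0.82
tcp_pos: [0.3758, -0.3316, 0.1806]
orientation: [0.0, 0.797, 0.604, 0.0]
force: [1.0, -0.3, -0.1]
grip_width: 1.0
grasp_force: 0.0
```

Emit:
step_arm:
  plan: "1.9 .6 0 -7; 3.7 1.3 0 -14; 5.6 1.9 0 -21; 7.5 2.6 0 -28; 9.3 3.2 0 -35; 11.2 3.8 0 -42; 13 4.5 0 -49; 14.9 5.1 0 -56"

```text
time: 1.48
tcp_pos: [0.4657, -0.2034, 0.181]
orientation: [-0.0, 0.42, 0.907, -0.0]
force: [0.1, 0.3, 0.2]
grip_width: 1.0
grasp_force: 0.0
```

Emit:
step_arm:
  plan: "0 0 0 -7; 0 0 0 -14; 0 0 0 -14; 0 0 0 -14"

```text
time: 1.82
tcp_pos: [0.4652, -0.2041, 0.181]
orientation: [-0.0, 0.311, 0.951, 0.0]
force: [-0.3, 0.5, 0.3]
grip_width: 0.997
grasp_force: 0.0
```

```bash
python3 - <<'E'
from rig import manip,cams
import cv2,pickle,numpy as np
c=cams.capture("wrist");cv2.imwrite("pics/w1.png",c["frame"]);pickle.dump(c,open("w1.pkl","wb"))
print(manip.get_state())
E
```

```text
{'time': 1.8667, 'joints': array([-5.60315312e-01, -1.95340863e-01,  1.93307396e+00, -1.06422149e-06,
        1.40425269e+00, -1.49940027e+00]), 'joint_vel': array([-0.00510565, -0.00112787, -0.00152649, -0.00058417, -0.00089351,
       -0.01046964]), 'effort': array([ 1.72898169e-01, -2.77151728e+01, -3.62571716e+01,  6.55715674e-03,
        2.19690883e-03, -1.40820426e-02]), 'tcp_pos': array([ 0.46521814, -0.20427878,  0.18107845]), 'orientation': array([-1.90849070e-04,  3.10629850e-01,  9.50530935e-01,  4.70662224e-05]), 'force': array([-0.06125749, -0.46446589,  0.9612645 ]), 'ft_torque': array([-0.01766222,  0.01705112,  0.00989337]), 'grasp_force': 0.0, 'grip_width': 0.9997258857807733}
```

View pics/w1.png

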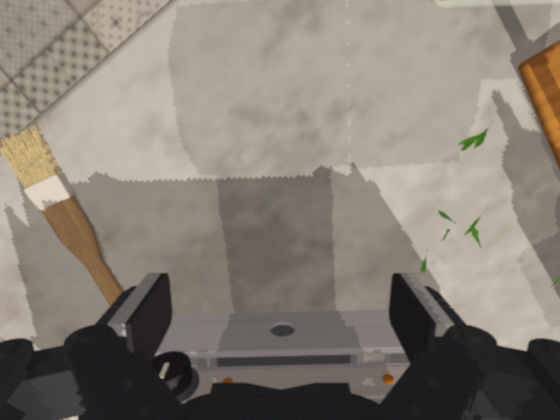

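The wrist view shows the finger hole near (283,331), with the tray's front sheet band at rows 315–348 and the left knob at (175,375). I'll enlarge it to get precise edges.

```bash
python3 - <<'E'
import pickle,cv2,numpy as np
f=pickle.load(open("w1.pkl","rb"))["frame"]
cv2.imwrite("pics/c3.png",cv2.resize(f[295:400,155:420],None,fx=3,fy=3,interpolation=cv2.INTER_CUBIC))
g=cv2.cvtColor(f,6)
print(g[300:370,250],'\n',g[300:370,320])
m=(g[320:343,265:302]<75).astype(np.uint8)
print(cv2.connectedComponentsWithStats(m)[2:])
E
```

```text
[112 111 110 110 110 108 108 107 105 106 107 105 104 102  98  99 100 100
  99  99  99 100  99  99 101 102 102 102 101 102 100 100  99 100 100 101
 101 101 101 100 101 101 104 102 100 101 101 100 100 103 110 117 119 118
 117 118 106  73  55  54  54  55  56  55  56  70  91  98  99 102] 
 [101 100 101 103 103 103 105 106 106 107 104 102  99 100  98  99 100  99
  98 100  99 100 100 101 101 100 100  99  99  99 103 102 101 100 100 101
 102 101 100 100 100 100 103 102 101 101 100 103 107 116 120 119 118 118
 109  80  59  54  52  55  53  56  54  62  80  96 101 101 104 108]
(array([[  0,   0,  37,  23, 659],
       [  6,   5,  23,  11, 192]], dtype=int32), array([[18.26100152, 11.21396055],
       [17.10416667, 10.265625  ]]))
```

View pics/c3.png

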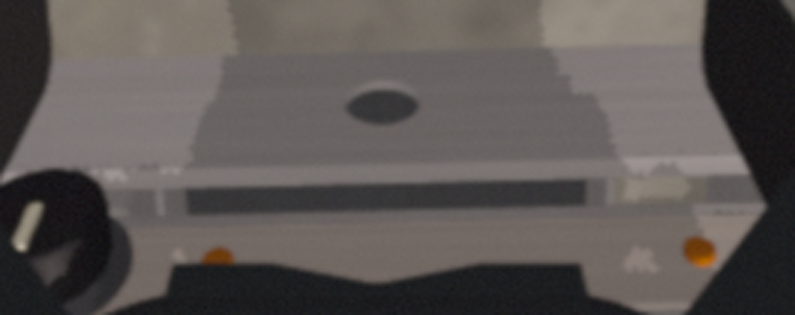

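The enlarged crop shows the hole's outer rim spanning columns 270–295 and rows 322–337, centre about (282.5,329). The sheet's edges are at about rows 313 and 349.

```bash
cat > fit3.py <<'E'
from h import *; import pickle
c=pickle.load(open("w1.pkl","rb")); g=cv2.GaussianBlur(cv2.cvtColor(c["frame"],6).astype(float),(5,1),0)
H=onplane(c,(282.5,329.2),np.array([0,0,1.]),.047); print("hole",H.round(4))
d=np.gradient(g,axis=0)
for nm,r0,r1,sg,z,cols in(("bottom",307,318,-1,.020,range(245,330)),("top",344,353,1,.074,range(230,340)),("vent",352,360,-1,.08,range(222,345)),("ventlow",360,369,1,.09,range(222,345))):
    pts=[]
    for u in cols:
        w=np.clip(sg*d[r0:r1,u],0,None)
        if w.max()>1.5: w=w*(w>.4*w.max());pts.append((u,(w*np.arange(r0,r1)).sum()/w.sum()))
    pts=np.array(pts); p=np.polyfit(*pts.T,1); res=pts[:,1]-np.polyval(p,pts[:,0]); k=abs(res)<1; p=np.polyfit(*pts[k].T,1)
    A,B=[onplane(c,(u,np.polyval(p,u)),np.array([0,0,1.]),z) for u in(230,340)]
    v=(A-B)[:2]; v=v/np.linalg.norm(v); v*=np.sign(v[1]); n=np.array([v[1],-v[0]])
    print(nm,len(pts),k.sum(),p.round(3),"yaw",np.arctan2(-v[0],v[1]).round(4),"hole ahead of face",((H-A)[:2]@n).round(4))
E
python3 fit3.py
```

```text
hole [ 0.558  -0.2694  0.047 ]
bottom 85 85 [-2.40000e-02  3.18353e+02] yaw -0.6042 hole ahead of face 0.0007
top 110 110 [-2.30000e-02  3.55629e+02] yaw -0.6042 hole ahead of face -0.0001
vent 123 123 [-2.30000e-02  3.62371e+02] yaw -0.6034 hole ahead of face -0.0016
ventlow 123 123 [-2.40000e-02  3.71538e+02] yaw -0.6022 hole ahead of face -0.0018
```

Emit:
step_arm:
  plan: "1 2 -3 -4; 3 5 -6 -8; 5 8.5 -8.5 -12; 7 12 -10.5 -16; 9 15.5 -12.5 -20; 11 19 -14 -24; 13 22.5 -15 -28; 15 26 -16 -32"

```text
time: 2.53
tcp_pos: [0.4951, 0.078, 0.3382]
orientation: [0.001, 0.035, 0.999, 0.0]
force: [0.6, -0.0, -0.1]
grip_width: 1.001
grasp_force: 0.0
```

Emit:
step_arm:
  plan: "0 2 0 0; 0 4 0 0; 0 4.5 0 0; 0 4.5 0 0; 0 4.5 0 0"

```text
time: 2.95
tcp_pos: [0.4981, 0.1208, 0.3363]
orientation: [-0.0, 0.036, 0.999, -0.0]
force: [-0.8, 0.0, -0.6]
grip_width: 1.001
grasp_force: 0.0
```

```bash
python3 - <<'E'
from rig import manip,cams
import cv2,pickle,numpy as np
c=cams.capture("wrist");cv2.imwrite("pics/w2.png",c["frame"]);pickle.dump(c,open("w2.pkl","wb"))
s=manip.get_state();print(s["tcp_pos"],s["orientation"],s["joints"])
E
```

```text
[0.49812798 0.12044539 0.33633703] [-2.56337954e-04  3.59907417e-02  9.99352052e-01 -2.75713675e-04] [ 9.22118074e-02 -2.58840892e-01  1.72967781e+00 -4.83794001e-04
  1.67133470e+00 -1.40663590e+00]
```

View pics/w2.png

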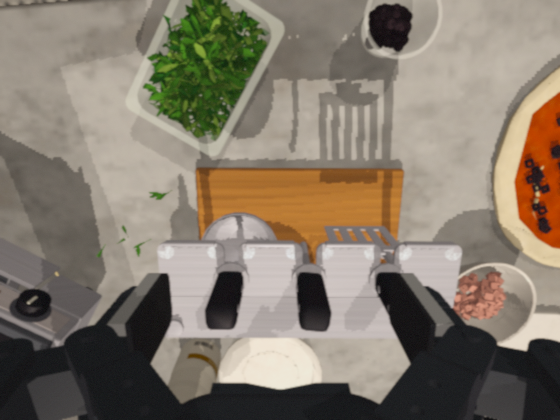

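This view shows the shelf with corners near (160,243) and (461,245), the ladle handle at (224,300) and the hook handle at (313,300). The slots and the turner are at the right, so I'll zoom in for the details.

```bash
python3 - <<'E'
import pickle,cv2
f=pickle.load(open("w2.pkl","rb"))["frame"]
cv2.imwrite("pics/c4.png",cv2.resize(f[225:345,150:350],None,fx=4,fy=4,interpolation=cv2.INTER_CUBIC))
E
```

```text
(no output)
```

View pics/c4.png

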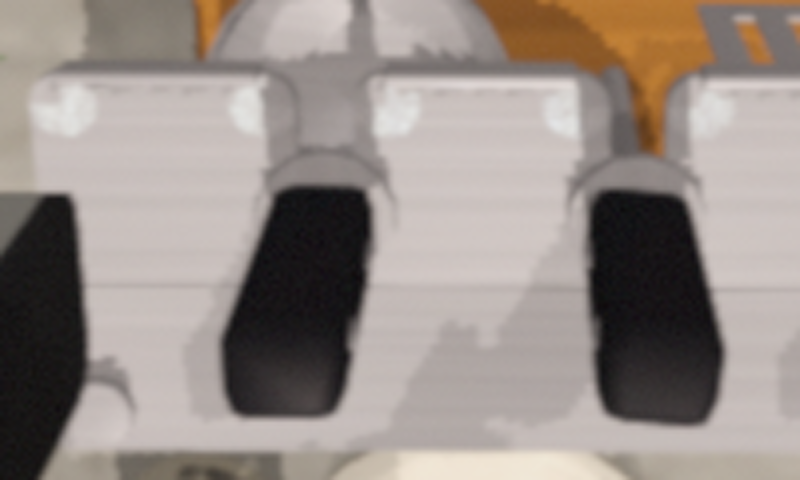

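```bash
cat > fit4.py <<'E'
from h import *; import pickle
from scipy.optimize import minimize
c=pickle.load(open("w2.pkl","rb")); f=c["frame"]
Z=np.array([0,0,1.]); cr=lambda a:np.array(a)/4.+[150,225]-.375
P=[onplane(c,cr(u),Z,z) for z,u in((.195,(60,66)),(.195,(780,73)),(.19,(145,450)),(.19,(780,450)))]
for A,B in((P[0],P[1]),(P[2],P[3])):
    v=(B-A)[:2]; print("edge",A.round(4),B.round(4),"yaw",np.arctan2(-v[0],v[1]).round(4))
S=8
def render(p,box,zs,r):
    x0,y0,x1,y1=box
    L=[(sx*10,sy*11,z) for sx in(-1,1) for sy in(-1,1) for z in zs]
    q=(proj(c,pose(p,np.array(L)/1e3))-[x0,y0]+.5)*S-.5
    m=np.zeros(((y1-y0)*S,(x1-x0)*S),np.uint8); cv2.fillConvexPoly(m,np.round(cv2.convexHull(q.astype(np.float32))).astype(int),1)
    return cv2.resize(m.astype(np.float32),(x1-x0,y1-y0),interpolation=cv2.INTER_AREA)
for nm,box,p0 in(("hook",(288,262,340,336),(.571,.141,-.07)),("ladle",(196,262,256,336),(.567,.075,-.07))):
    x0,y0,x1,y1=box; g=cv2.cvtColor(f,6)[y0:y1,x0:x1].astype(np.float32)
    m=np.clip((125-g)/80,0,1)
    cost=lambda p:np.abs(render((p0[0]+p[0],p0[1]+p[1],p0[2]+p[2]*10),box,(194,256),0)-m).sum()
    b=None
    for y in(-.02,-.01,0,.01,.02):
        r=minimize(cost,(0,0,y),method="Nelder-Mead",options=dict(initial_simplex=np.array([(0,0,y),(.008,0,y),(0,.008,y),(.0,0,y+.008)]),xatol=1e-5))
        if b is None or r.fun<b.fun:b=r
    print(nm,(np.array(p0)+b.x*[1,1,10]).round(4),"cost",b.fun.round(1),"area",m.sum())
E
python3 fit4.py
```

```text
edge [0.527  0.0239 0.195 ] [0.5389 0.1711 0.195 ] yaw -0.0808
edge [0.6216 0.0268 0.19  ] [0.6317 0.1699 0.19  ] yaw -0.0704
hook [0.5748 0.1397 0.0216] cost 355.4 area 1604.9751
ladle [ 0.5676  0.074  -0.2862] cost 387.1 area 1612.7626
```

```bash
sed -i 's#np.clip((125-g)/80,0,1)#np.clip((95-g)/40,0,1)#' fit4.py; cat >> fit4.py <<'E'
    R=render(np.array(p0)+b.x*[1,1,10],box,(194,256),0); e=R-m
    print(e.clip(0).sum(),(-e).clip(0).sum()); print((e[::4,::3]*9).round().astype(int))
E
python3 fit4.py
```

```text
edge [0.527  0.0239 0.195 ] [0.5389 0.1711 0.195 ] yaw -0.0808
edge [0.6216 0.0268 0.19  ] [0.6317 0.1699 0.19  ] yaw -0.0704
hook [0.5749 0.1397 0.028 ] cost 348.2 area 1583.3
323.7 24.5
[[ 0  0  0  0  0  0  0 -1 -2  0  0  0  0  0  0  0  0  0]
 [ 0  0  0  0  0  0  0  0  0  0  0  0  0  0  0  0  0  0]
 [ 0  0  0  0  0  0  0  0  0  0  0  0  0  0  0  0  0  0]
 [ 0  0  0  0 -8 -6 -3  0  0  0  0  4  0  0  0  0  0  0]
 [ 0  0  0  6  0  0  0  0  0  0  0  0  0  0  0  0  0  0]
 [ 0  0  0  4  0  0  0  0  0  0  0  0  0  0  0  0  0  0]
 [ 0  0  0  5  0  0  0  0  0  0  0  0  3  0  0  0  0  0]
 [ 0  0  0  9  0  0  0  0  0  0  0  0  0  0  0  0  0  0]
 [ 0  0  0  4  0  0  0  0  0  0  0  0  0  0  0  0  0  0]
 [ 0  0  0  5  0  0  0  0  0  0  0  0  0  2  0  0  0  0]
 [ 0  0  0  6  0  0  0  0  0  0  0  0  0  0  0  0  0  0]
 [ 0  0  0  2  0  0  0  0  0  0  0  0  0  0  0  0  0  0]
 [ 0  0  0  0  0  0  0  0  0  0  0  0  0  0  1  0  0  0]
 [ 0  0  0  0  0  0  0  0  0  0  0  0  0  0  3  0  0  0]
 [ 0  0  0  0  0  0  0  0  0  0  0  0  0  0  9  0  0  0]
 [ 0  0  0  0  0  0  0  0  0  0  0  0  0  0  9  0  0  0]

[... 364 characters left out ...]
 0 0 0 0 0]
 [0 0 0 0 0 0 0 0 0 0 0 0 0 0 0 6 9 0 0 0]
 [0 0 0 0 0 0 0 5 0 0 0 0 0 0 0 0 9 0 0 0]
 [0 0 0 0 0 0 0 0 0 0 0 0 0 0 0 0 4 0 0 0]
 [0 0 0 0 0 0 6 0 0 0 0 0 0 0 0 0 0 0 0 0]
 [0 0 0 0 0 0 0 0 0 0 0 0 0 0 0 6 0 0 0 0]
 [0 0 0 0 0 5 0 0 0 0 0 0 0 0 0 6 0 0 0 0]
 [0 0 0 0 0 0 0 0 0 0 0 0 0 0 0 1 0 0 0 0]
 [0 0 0 0 5 0 0 0 0 0 0 0 0 0 0 0 0 0 0 0]
 [0 0 0 0 0 0 0 0 0 0 0 0 0 0 9 0 0 0 0 0]
 [0 0 0 3 0 0 0 0 0 0 0 0 0 0 6 0 0 0 0 0]
 [0 0 0 9 0 0 0 0 0 0 0 0 0 0 0 0 0 0 0 0]
 [0 0 0 9 0 0 0 0 0 0 0 0 0 0 0 0 0 0 0 0]
 [0 0 0 9 0 0 0 0 1 2 2 2 0 3 0 0 0 0 0 0]
 [0 0 4 9 1 0 0 0 1 3 4 3 0 2 0 0 0 0 0 0]
 [0 0 9 9 9 9 9 9 9 9 9 9 9 0 0 0 0 0 0 0]
 [0 0 0 0 0 4 9 9 9 9 9 9 9 0 0 0 0 0 0 0]]
```

```bash
python3 - <<'E'
s=open("fit4.py").read()
a=s.index("S=8")
open("fit5.py","w").write(s[:a]+'''S=8
def pts(ch,t,h):
    oct=lambda a,b,c:[(sx*x,sy*y) for sx in(-1,1) for sy in(-1,1) for x,y in((a-c,b),(a,b-c))]
    return [(x,y,194) for x,y in oct(10,11,ch)]+[(x,y,256-h) for x,y in oct(10,11,ch)]+[(x,y,256) for x,y in oct(10-t,11-t,ch)]
def render(p,box,L):
    x0,y0,x1,y1=box
    q=(proj(c,pose(p,np.array(L)/1e3))-[x0,y0]+.5)*S-.5
    m=np.zeros(((y1-y0)*S,(x1-x0)*S),np.uint8); cv2.fillConvexPoly(m,np.round(cv2.convexHull(q.astype(np.float32))).astype(int),1)
    return cv2.resize(m.astype(np.float32),(x1-x0,y1-y0),interpolation=cv2.INTER_AREA)
for nm,box,p0 in(("hook",(288,267,340,336),(.571,.141,-.07)),("ladle",(196,267,256,336),(.567,.075,-.07))):
    x0,y0,x1,y1=box; g=cv2.cvtColor(f,6)[y0:y1,x0:x1].astype(np.float32)
    m=np.clip((95-g)/40,0,1); n,l,st,_=cv2.connectedComponentsWithStats((m>0).astype(np.uint8)); m*=l==1+st[1:,4].argmax()
    e=lambda p:np.abs(render((p0[0]+p[0],p0[1]+p[1],p0[2]+p[2]*10),box,pts(abs(p[3])*1e3,abs(p[4])*1e3,abs(p[5])*1e3))-m)
    b=None
    for y in(-.02,-.01,0,.01,.02):
        q=np.array((0,0,y,.003,.004,.006))
        r=minimize(lambda p:e(p).sum(),q,method="Nelder-Mead",options=dict(initial_simplex=np.vstack([q]+[q+.005*np.eye(6)[i] for i in range(6)]),xatol=1e-5,maxiter=1500))
        print(nm,(np.array(p0)+r.x[:3]*[1,1,10]).round(4),r.x[3:].round(4),"cost",r.fun.round(1))
''')
E
python3 fit5.py
```

```text
edge [0.527  0.0239 0.195 ] [0.5389 0.1711 0.195 ] yaw -0.0808
edge [0.6216 0.0268 0.19  ] [0.6317 0.1699 0.19  ] yaw -0.0704
hook [ 0.5732  0.1403 -0.2471] [0.0065 0.0047 0.0073] cost 121.7
hook [ 0.5729  0.1401 -0.147 ] [0.0066 0.0046 0.0069] cost 123.2
hook [ 0.5736  0.1402 -0.0606] [0.0058 0.0059 0.008 ] cost 100.6
hook [0.5737 0.1401 0.0188] [0.0049 0.0083 0.0086] cost 82.4
hook [0.5733 0.1404 0.1258] [0.0058 0.006  0.0075] cost 94.8
ladle [ 0.5679  0.0733 -0.2683] [0.0051 0.006  0.0085] cost 100.0
ladle [ 0.568   0.0732 -0.2091] [0.0052 0.0085 0.0092] cost 110.3
ladle [ 0.5678  0.0732 -0.0833] [0.0061 0.0058 0.0086] cost 131.3
ladle [ 0.5679  0.073  -0.0214] [0.0068 0.0063 0.0094] cost 124.9
ladle [0.5674 0.0731 0.0836] [0.0066 0.0066 0.0086] cost 125.8
```

Emit:
step_arm:
  plan: "-2 .7 0 0; -5 1.7 0 0; -7.4 2.5 0 0; -7.4 2.5 1 0; -7.4 2.5 2 0; -7.4 2.5 3 0; -7.4 2.5 3 0; -7.4 2.5 3 0"
  gripper: 0.45

```text
time: 3.67
tcp_pos: [0.5726, 0.1405, 0.3054]
orientation: [-0.001, 0.035, 0.999, -0.0]
force: [-0.2, -0.4, 1.0]
grip_width: 0.551
grasp_force: 0.0
```

```bash
python3 - <<'E'
from rig import manip
s=manip.get_state();print(s["tcp_pos"],s["orientation"],s["grip_width"])
E
```

```text
[0.57257316 0.14054181 0.30541185] [-1.04421025e-03  3.54400098e-02  9.99371239e-01 -2.02700036e-04] 0.5507130272853098
```

Emit:
step_arm:
  plan: "-.1 0 2 0; -.1 0 4 0; -.1 0 6 0; -.1 0 8 0; -.1 0 9.3 0; -.1 0 9.8 0; -.1 0 9.8 0; -.1 0 9.8 0"

```text
time: 4.33
tcp_pos: [0.5752, 0.1411, 0.2099]
orientation: [0.001, 0.035, 0.999, 0.0]
force: [0.3, 0.3, -0.2]
grip_width: 0.549
grasp_force: 0.0
```

Emit:
step_arm:
  plan: "0 0 0 0; 0 0 0 0; 0 0 0 0; 0 0 0 0; 0 0 0 0; 0 0 0 0; 0 0 0 0; 0 0 0 0"
  gripper: 1
  squeeze: 60

```text
time: 5.0
tcp_pos: [0.5756, 0.1411, 0.2103]
orientation: [0.001, 0.035, 0.999, 0.0]
force: [1.1, 0.1, 6.5]
grip_width: 0.247
grasp_force: 58.7
```

Emit:
step_arm:
  plan: "0 0 -.4 0; 0 0 -.8 0; 0 0 -1.2 0; 0 0 -1.2 0; 1 0 -1.2 0; 2 0 -1.2 0; 3 0 -1.2 0; 4 0 -1.2 0"

```text
time: 5.67
tcp_pos: [0.5333, 0.144, 0.2201]
orientation: [-0.0, 0.035, 0.999, -0.0]
force: [-0.2, -0.5, -1.5]
grip_width: 0.249
grasp_force: 58.3
```

Emit:
step_arm:
  plan: "1 0 0 0; 2.5 0 0 0; 4 0 0 0; 6 0 0 0; 7 0 0 0; 7 0 0 0; 7 0 0 0"

```text
time: 6.25
tcp_pos: [0.4648, 0.1489, 0.2209]
orientation: [0.001, 0.035, 0.999, 0.0]
force: [0.9, 0.3, -1.3]
grip_width: 0.252
grasp_force: 58.4
```

Emit:
step_arm:
  plan: "2 -1 -2 0; 3 -4 -2 0; 3 -7.5 -2 2; 3 -11 -2 6; 2 -14.5 -2 12; 1 -18 -2 18; 0 -21.5 -2 24; -1 -25 -2 30.5"

```text
time: 6.92
tcp_pos: [0.4581, -0.1037, 0.241]
orientation: [0.001, 0.3, 0.954, -0.0]
force: [0.1, 0.5, -1.5]
grip_width: 0.252
grasp_force: 58.7
```

```bash
cat > go.py <<'E'
from h import *; import sys
from rig import manip
s=manip.get_state(); w,x,y,z=s["orientation"]; yaw=2*np.arctan2(y,x); T=s["tcp_pos"]
def to(P,yw):
    d=np.array(P)-T; X=np.array([np.cos(yaw),np.sin(yaw),0]);Y=np.array([np.sin(yaw),-np.cos(yaw),0])
    dy=(yaw-yw+np.pi)%(2*np.pi)-np.pi
    print("cm",(100*d@X).round(2),(100*d@Y).round(2),(-100*d[2]).round(2),"turn",np.degrees(dy).round(2))
if __name__=="__main__":
    print(T.round(4),yaw.round(4),s["joints"].round(2),s["force"].round(1)); a=list(map(float,sys.argv[1:])); to(a[:3],a[3])
E
python3 go.py .4983 -.2282 .241 2.5376
```

```text
[ 0.4581 -0.1037  0.241 ] 2.5332 [-0.38 -0.34  1.95  0.    1.53 -1.34] [ 0.1  0.5 -1.5]
cm -10.42 -7.92 0.0 turn -0.25
```

Emit:
step_arm:
  plan: "-2 -2.5 1 -.2; -5 -5 2 -.2; -7 -7 4 -.2; -9 -7.9 6 -.2; -10.4 -7.9 8 -.2; -10.4 -7.9 9 -.2; -10.4 -7.9 9 -.2; -10.4 -7.9 9 -.2"

```text
time: 7.58
tcp_pos: [0.498, -0.2249, 0.1501]
orientation: [-0.001, 0.295, 0.956, 0.0]
force: [-0.5, 0.2, -1.0]
grip_width: 0.252
grasp_force: 58.7
```

```bash
python3 go.py .4983 -.2282 .1503 2.5376; python3 - <<'E'
from rig import cams
import cv2,pickle
d={n:cams.capture(n) for n in("scene","side","wrist")};pickle.dump(d,open("d3.pkl","wb"))
a=cv2.resize(d["scene"]["frame"][130:220,300:450],None,fx=5,fy=5,interpolation=cv2.INTER_CUBIC)
cv2.imwrite("pics/c5.png",a[:, :750])
cv2.imwrite("pics/w3.png",d["wrist"]["frame"])
E
```

```text
[ 0.498  -0.2249  0.1501] 2.5429 [-0.56 -0.07  1.87  0.    1.34 -1.53] [-0.5  0.2 -1. ]
cm -0.21 -0.26 -0.02 turn 0.3
```

View pics/w3.png

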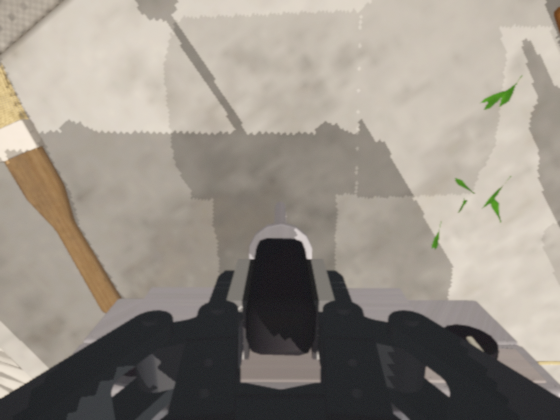

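The wrist view shows the hook square in the fingers, with the collar front near (281,226) and the shank heel near (281,205). I'll check the hook's pose numerically.

```bash
python3 - <<'E'
import pickle; from h import *
d=pickle.load(open("d3.pkl","rb")); c=d["wrist"]; g=cv2.cvtColor(c["frame"],6)
print(g[196:246,278:285].mean(1).round().astype(int).tolist())
print("cols row212",g[208:216,268:296].mean(0).round().astype(int).tolist())
print("cols row234",g[232:236,240:322].mean(0).round().astype(int).tolist())
print("handle row 260",g[258:262,235:325].mean(0).round().astype(int).tolist())
yaw=2.5429-np.pi; T=np.array([.498,-.2249,.1501])
for o in(0,-.002):
  P=np.array([(-15,0,4),(-15,0,0),(-3.5,0,-91.5),(-3.5,0,-40),(0,-15,4),(0,15,4),(-10,-11,30),(-10,11,30),(47.5,0,-75)])/1e3
  P[:,0]+=o; L=pose((T[0],T[1],yaw),P); L[:,2]+=T[2]-.0203
  for n in("wrist","scene","side"): print(o,n,proj(d[n],L).round(1).tolist())
E
```

```text
[123, 124, 124, 125, 125, 125, 125, 125, 124, 125, 124, 125, 124, 124, 124, 124, 124, 124, 124, 125, 125, 124, 124, 124, 124, 124, 122, 127, 139, 149, 149, 146, 146, 146, 146, 146, 146, 146, 146, 146, 144, 132, 89, 43, 29, 27, 27, 27, 26, 26]
cols row212 [122, 122, 122, 123, 123, 123, 122, 121, 121, 121, 122, 123, 124, 125, 126, 125, 125, 128, 130, 129, 128, 129, 130, 130, 132, 132, 133, 134]
cols row234 [124, 123, 122, 122, 121, 120, 121, 121, 122, 122, 122, 121, 121, 121, 121, 125, 128, 133, 138, 144, 146, 147, 146, 146, 147, 147, 148, 148, 147, 147, 146, 145, 145, 145, 145, 145, 144, 144, 144, 145, 146, 146, 147, 148, 148, 149, 149, 149, 148, 146, 146, 145, 145, 146, 148, 155, 174, 196, 206, 206, 201, 191, 177, 162, 149, 138, 132, 130, 131, 132, 133, 134, 134, 134, 134, 134, 135, 134, 135, 135, 134, 135]
handle row 260 [129, 128, 126, 123, 122, 122, 122, 122, 121, 122, 121, 121, 122, 124, 122, 111, 99, 94, 83, 61, 37, 29, 27, 26, 28, 26, 25, 28, 26, 26, 28, 26, 26, 26, 26, 28, 26, 26, 28, 28, 26, 26, 28, 28, 28, 27, 26, 29, 28, 28, 27, 27, 27, 28, 28, 26, 29, 27, 26, 27, 28, 28, 2
[... 357 characters left out ...]
.5, 182.7], [374.6, 182.9], [386.2, 178.5], [378.1, 178.6], [373.2, 190.7]]
0 side [[311.1, 181.1], [311.1, 182.1], [308.2, 204.3], [308.5, 191.5], [310.6, 179.1], [305.4, 181.2], [312.1, 173.3], [308.3, 174.7], [298.1, 196.9]]
-0.002 wrist [[279.7, 225.6], [279.7, 222.9], [279.7, 199.1], [279.7, 220.7], [247.8, 255.9], [311.5, 255.9], [251.8, 258.2], [307.4, 258.3], [279.7, 274.2]]
-0.002 scene [[381.1, 187.2], [380.8, 188.2], [375.2, 207.8], [377.9, 195.4], [385.6, 183.3], [374.7, 183.4], [386.4, 179.0], [378.2, 179.1], [373.3, 191.2]]
-0.002 side [[311.6, 181.2], [311.5, 182.2], [308.6, 204.4], [308.9, 191.7], [311.0, 179.3], [305.8, 181.3], [312.6, 173.4], [308.7, 174.8], [298.5, 197.0]]
```

```bash
python3 go.py .4983 -.2282 .1505 2.5376
```

```text
[ 0.4991 -0.2252  0.1525] 2.5435 [-0.56 -0.07  1.87  0.    1.34 -1.53] [-0.2  0.1 -0.3]
cm -0.11 -0.29 0.2 turn 0.34
```

Emit:
step_arm:
  plan: "0 -.2 .1 .3; -.1 -.3 .2 .3; -.1 -.3 .2 .3; -.8 -.3 .2 .3; -1.6 -.3 .2 .3; -2 -.3 .2 .3; -2 -.3 .2 .3; -2 -.3 .2 .3"

```text
time: 8.4
tcp_pos: [0.5135, -0.2393, 0.1485]
orientation: [-0.0, 0.298, 0.955, 0.0]
force: [0.7, -0.1, -1.2]
grip_width: 0.251
grasp_force: 58.7
```

```bash
python3 go.py .5352 -.2537 .1505 2.5376
```

```text
[ 0.5135 -0.2393  0.1485] 2.5372 [-0.57 -0.02  1.83  0.    1.33 -1.53] [ 0.7 -0.1 -1.2]
cm -2.6 0.05 -0.2 turn -0.02
```

Emit:
step_arm:
  plan: "0 0 0 0; 0 0 0 0; 0 0 0 0; 0 0 0 0; 0 0 0 0"

```text
time: 8.82
tcp_pos: [0.5131, -0.239, 0.1486]
orientation: [-0.0, 0.298, 0.955, 0.0]
force: [0.7, 0.3, -0.6]
grip_width: 0.244
grasp_force: 58.7
```

```bash
python3 go.py .5352 -.2537 .1505 2.5376
```

```text
[ 0.5131 -0.239   0.1486] 2.5374 [-0.57 -0.02  1.83  0.    1.33 -1.53] [ 0.7  0.3 -0.6]
cm -2.65 0.04 -0.19 turn -0.01
```

Emit:
step_arm:
  plan: "0 0 -.1 0; 0 0 -.2 0; 0 0 -.2 0; 0 0 -.2 0; -.3 0 -.2 0; -.6 0 -.2 0; -.9 0 -.2 0; -.9 0 -.2 0"

```text
time: 9.48
tcp_pos: [0.5211, -0.2446, 0.1507]
orientation: [0.0, 0.298, 0.955, -0.0]
force: [0.3, 0.2, -1.5]
grip_width: 0.25
grasp_force: 58.7
```

```bash
python3 go.py .5352 -.2537 .1505 2.5376
```

```text
[ 0.5211 -0.2446  0.1507] 2.5372 [-0.57 -0.    1.81  0.    1.34 -1.53] [ 0.3  0.2 -1.5]
cm -1.68 0.05 0.02 turn -0.02
```

Emit:
step_arm:
  plan: "-.2 0 0 0; -.4 0 0 0; -.6 0 0 0; -.8 0 0 0; -.8 0 0 0"

```text
time: 9.9
tcp_pos: [0.5275, -0.249, 0.1507]
orientation: [0.0, 0.298, 0.955, -0.0]
force: [0.1, -0.3, -1.6]
grip_width: 0.248
grasp_force: 58.7
```

Emit:
step_arm:
  plan: "-.2 0 0 0; -.4 0 0 0; -.6 0 0 0; -.8 0 0 0; -.9 0 0 0; -.9 0 0 0"

```text
time: 10.4
tcp_pos: [0.5348, -0.254, 0.1506]
orientation: [-0.0, 0.298, 0.955, -0.0]
force: [-0.6, 0.7, -1.0]
grip_width: 0.25
grasp_force: 58.7
```

```bash
python3 go.py .5352 -.2537 .1505 2.5376;python3 - <<'E'
from rig import cams
import cv2,pickle
d={n:cams.capture(n) for n in("scene","side","wrist")};pickle.dump(d,open("d4.pkl","wb"))
k=dict(fx=5,fy=5,interpolation=cv2.INTER_CUBIC)
a=cv2.resize(d["scene"]["frame"][145:225,310:430],None,**k); b=cv2.resize(d["side"]["frame"][160:220,260:340],None,**k)
import numpy as np
o=np.zeros((600,800,3),np.uint8); o[:400,:600]=a; o[300:600,400:800]=b
cv2.imwrite("pics/c6.png",o)
E
```

```text
[ 0.5348 -0.254   0.1506] 2.5373 [-0.57  0.04  1.77 -0.    1.34 -1.54] [-0.6  0.7 -1. ]
cm -0.02 0.05 0.01 turn -0.02
```

View pics/c6.png

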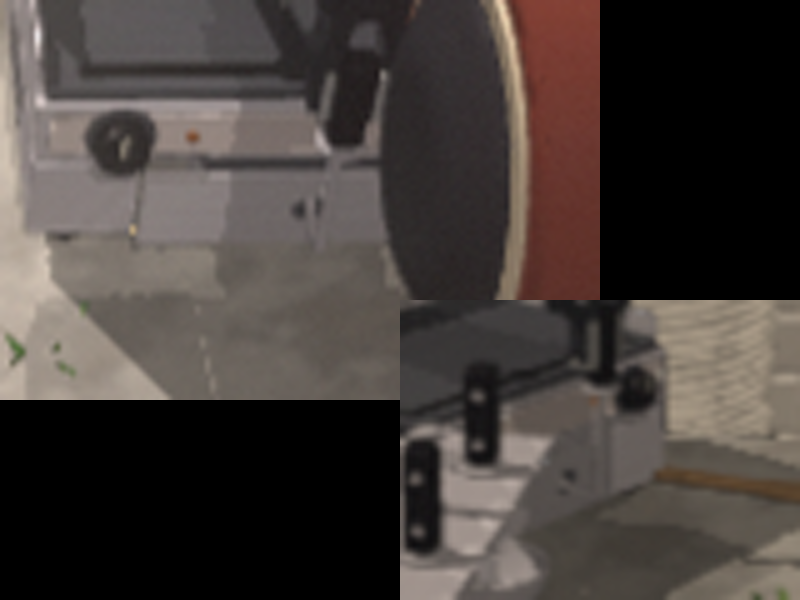

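The hook's shank stands right in front of the hole in both views, at scene crop (315,205) and side crop (575,475), with its foot leading in and no contact force. I'll raise it to engage, then pull.

Emit:
step_arm:
  plan: "0 0 -.3 0; 0 0 -.6 0; 0 0 -.8 0; 0 0 -.8 0; .5 0 -.8 0; 1 0 -.8 0; 1.5 0 -.8 0; 2 0 -.8 0"

```text
time: 11.22
tcp_pos: [0.5182, -0.2426, 0.1589]
orientation: [0.001, 0.298, 0.955, -0.0]
force: [3.2, -1.5, -1.6]
grip_width: 0.251
grasp_force: 58.7
```

Emit:
step_arm:
  plan: "1 0 0 0; 2 0 0 0; 3 0 0 0; 4 0 0 0; 5 0 0 0; 6 0 0 0; 6.5 0 0 0; 6.5 0 0 0"

```text
time: 11.88
tcp_pos: [0.4632, -0.2043, 0.1582]
orientation: [-0.001, 0.297, 0.955, 0.001]
force: [0.2, -0.2, -1.0]
grip_width: 0.251
grasp_force: 58.8
```

Emit:
step_arm:
  plan: ".2 0 0 0; .4 0 0 0; .6 0 0 0; .8 0 0 0; 1 0 0 0; 1.2 0 0 0; 1.2 0 0 0; 1.2 0 0 0"

```text
time: 12.55
tcp_pos: [0.4553, -0.1993, 0.1583]
orientation: [0.001, 0.298, 0.955, -0.0]
force: [4.8, -3.6, -5.5]
grip_width: 0.247
grasp_force: 59.1
```

Emit:
step_arm:
  plan: ".1 0 0 0; .2 0 0 0; .3 0 0 0; .3 0 0 0; .3 0 0 0"

```text
time: 12.97
tcp_pos: [0.4529, -0.1977, 0.1577]
orientation: [0.001, 0.298, 0.955, -0.0]
force: [6.6, -4.2, -8.0]
grip_width: 0.25
grasp_force: 59.1
```

```bash
python3 - <<'E'
from rig import cams,manip
import cv2,pickle
from h import *
d={n:cams.capture(n) for n in("scene","side","wrist")};pickle.dump(d,open("d5.pkl","wb"))
s=manip.get_state();print(s["tcp_pos"],s["force"])
c=d["scene"]; g=cv2.cvtColor(c["frame"],6)
yaw=-.604;n=np.array([np.cos(yaw),np.sin(yaw)]);t=np.array([-n[1],n[0]])
H=np.array([.558,-.2694])
for e in(0,.08,.09):
  q=H-n*e
  print(e,[[proj(c_,np.array([*(q+t*l),z])).round(0).tolist()[0] for l,z in((.1,.02),(.1,.074),(0,.047))] for c_ in(d["scene"],d["side"])])
E
```

```text
[ 0.45286453 -0.19766263  0.15768958] [ 6.20373353 -4.41121097 -7.8052837 ]
0 [[[338.0, 193.0], [340.0, 180.0], [372.0, 186.0]], [[275.0, 211.0], [275.0, 197.0], [293.0, 197.0]]]
0.08 [[[341.0, 212.0], [343.0, 200.0], [376.0, 206.0]], [[291.0, 217.0], [291.0, 203.0], [309.0, 202.0]]]
0.09 [[[341.0, 215.0], [343.0, 202.0], [377.0, 208.0]], [[293.0, 218.0], [293.0, 204.0], [311.0, 203.0]]]
```

```bash
python3 - <<'E'
import pickle
from h import *
d=pickle.load(open("d5.pkl","rb"))
yaw=-.604;n=np.array([np.cos(yaw),np.sin(yaw)]);t=np.array([-n[1],n[0]]);H=np.array([.558,-.2694])
for nm,ls in(("wrist",(-.06,-.05,-.04,.04,.05,.06)),("scene",(.05,.06,.07,.08)),("side",(.05,.06,.07,.08))):
    c=d[nm];g=cv2.cvtColor(c["frame"],6).astype(float)
    es=np.arange(.0,.11,.004)
    for z in(.02,.074):
        out=[]
        for l in ls:  # sample brightness along the draw direction
            u=proj(c,np.array([[*(H-n*e+t*l),z] for e in es])).astype(np.float32)
            out.append(cv2.remap(g.astype(np.float32),u[None,:,0].copy(),u[None,:,1].copy(),1)[0])
        print(nm,z); 
        for l,o in zip(ls,out): print("  ",l,o.round().astype(int).tolist())
print(es.round(3).tolist())
E
```

```text
wrist 0.02
   -0.06 [33, 35, 36, 35, 35, 37, 35, 39, 36, 36, 41, 56, 134, 197, 128, 116, 116, 127, 134, 137, 137, 144, 152, 153, 151, 151, 150, 149]
   -0.05 [36, 33, 36, 36, 36, 37, 37, 38, 36, 35, 37, 35, 37, 39, 39, 35, 72, 115, 116, 112, 113, 116, 122, 133, 137, 120, 122, 115]
   -0.04 [35, 32, 36, 36, 36, 36, 35, 37, 35, 66, 119, 110, 111, 111, 111, 103, 71, 104, 115, 112, 114, 116, 120, 121, 116, 114, 117, 115]
   0.04 [35, 35, 34, 34, 35, 35, 35, 35, 36, 44, 114, 111, 111, 110, 94, 56, 37, 104, 113, 114, 113, 122, 126, 129, 130, 129, 130, 129]
   0.05 [36, 32, 35, 35, 36, 35, 33, 41, 36, 36, 36, 36, 36, 39, 45, 38, 104, 116, 112, 115, 129, 147, 154, 157, 159, 156, 154, 155]
   0.06 [34, 35, 35, 35, 34, 36, 34, 36, 38, 36, 56, 62, 144, 216, 143, 137, 138, 138, 137, 138, 137, 147, 153, 153, 158, 158, 156, 155]
wrist 0.074
   -0.06 [34, 36, 34, 34, 34, 34, 34, 35, 35, 35, 34, 34, 33, 34, 44, 156, 156, 156, 148, 186, 217, 142, 140, 138, 139, 136, 138, 150]
   -0.05 [34, 37, 34, 35, 34, 40, 34, 35, 36, 35, 34, 35, 32, 36, 36, 37, 35, 41, 61, 67, 197, 118, 117, 134, 140, 136, 137, 1
[... 2174 characters left out ...]
   0.05 [96, 96, 88, 65, 44, 35, 34, 36, 36, 36, 36, 35, 35, 35, 36, 41, 59, 94, 118, 119, 102, 88, 80, 79, 79, 79, 79, 79]
   0.06 [100, 104, 105, 102, 74, 49, 35, 34, 35, 35, 35, 35, 35, 33, 38, 46, 58, 76, 97, 110, 104, 99, 95, 88, 80, 79, 79, 79]
   0.07 [123, 138, 147, 153, 137, 105, 73, 49, 35, 34, 34, 35, 35, 33, 34, 47, 70, 90, 101, 104, 103, 98, 97, 96, 95, 89, 81, 79]
   0.08 [143, 152, 156, 159, 158, 148, 123, 91, 62, 43, 39, 38, 40, 39, 37, 44, 66, 95, 120, 122, 106, 99, 97, 97, 97, 96, 96, 90]
[0.0, 0.004, 0.008, 0.012, 0.016, 0.02, 0.024, 0.028, 0.032, 0.036, 0.04, 0.044, 0.048, 0.052, 0.056, 0.06, 0.064, 0.068, 0.072, 0.076, 0.08, 0.084, 0.088, 0.092, 0.096, 0.1, 0.104, 0.108]
```

Emit:
step_arm:
  plan: "0 0 0 0; 0 0 0 0; .2 0 0 0; .3 0 0 0; .4 0 0 0; .4 0 0 0"
  squeeze: 110

```text
time: 13.62
tcp_pos: [0.4513, -0.1966, 0.1576]
orientation: [0.004, 0.298, 0.955, -0.001]
force: [12.9, -8.5, -15.2]
grip_width: 0.238
grasp_force: 108.0
```

```bash
cat > tray.py <<'E'
from rig import cams,manip
from h import *
import pickle
def edges(c,z=.074,r=(.070,.095)):
    yaw=-.604;n=np.array([np.cos(yaw),np.sin(yaw)]);t=np.array([-n[1],n[0]]);H=np.array([.558,-.2694]);es=np.arange(*r,.0005)
    g=cv2.cvtColor(c["frame"],6).astype(np.float32);o=[]
    for l in np.arange(.055,.086,.003):
        u=proj(c,np.array([[*(H-n*e+t*l),z] for e in es])).astype(np.float32)
        p=cv2.remap(g,u[None,:,0].copy(),u[None,:,1].copy(),1)[0]; i=p.argmax(); w=np.clip(p-p[-1]-8,0,None); o.append((w*es).sum()/max(w.sum(),1e-9))
    return np.median(o).round(4)
if __name__=="__main__":
    d={n:cams.capture(n) for n in("scene","wrist")};s=manip.get_state();print(s["tcp_pos"],s["force"])
    o=pickle.load(open("d5.pkl","rb"))
    print("before",edges(o["scene"]),edges(o["wrist"]),"now",edges(d["scene"]),edges(d["wrist"])); pickle.dump(d,open("d6.pkl","wb"))
E
python3 tray.py
```

```text
[ 0.45132929 -0.19667818  0.15763707] [ 13.06945169  -8.45735866 -14.22373339]
before 0.0813 0.0799 now 0.0813 0.0799
```

Emit:
step_arm:
  plan: "-.5 0 0 0; -1 0 .1 0; -1.5 0 .3 0; -1.8 0 .4 0; -1.8 0 .4 0; -1.8 0 .4 0"

```text
time: 14.22
tcp_pos: [0.4636, -0.2048, 0.1542]
orientation: [-0.001, 0.298, 0.955, 0.0]
force: [0.3, -0.0, -1.5]
grip_width: 0.242
grasp_force: 109.4
```

```bash
cat > tilt.py <<'E'
from rig import cams,manip
from h import *
c=cams.capture("wrist"); s=manip.get_state(); T=s["tcp_pos"]; yaw=2*np.arctan2(s["orientation"][2],s["orientation"][1])-np.pi
print(T,s["force"].round(1))
g=cv2.cvtColor(c["frame"],6).astype(int)
print("col",g[180:250,278:284].mean(1).round().astype(int).tolist())
for r in range(196,226,6): print("row",r,g[r:r+3,268:296].mean(0).round().astype(int).tolist())
for th in(0,.04,.08,.12):
    P=np.array([(-15,0,0),(-15,0,4),(-3.5,0,-40),(-3.5,0,-91.5),(47.5,0,-75),(47.5,0,-91.5)])/1e3
    # rotate about the grasp point (x 1.8, z 39.3 of hook frame): low points go +x
    q=P-[.0018,0,.0393]; R=np.c_[q[:,0]*np.cos(th)-q[:,2]*np.sin(th),q[:,1],q[:,2]*np.cos(th)+q[:,0]*np.sin(th)]
    L=pose((*T[:2],yaw),R); L[:,2]+=T[2]+.019
    print(th,proj(c,L).round(1).tolist(),(R*1e3)[4:].round(1).tolist(),L[4:,2].round(4))
E
python3 tilt.py
```

```text
[ 0.46356803 -0.20478721  0.15435919] [ 0.5  0.3 -0.4]
col [123, 124, 124, 124, 124, 125, 124, 125, 126, 126, 126, 125, 125, 124, 124, 124, 123, 123, 123, 123, 122, 123, 123, 122, 124, 124, 126, 128, 129, 130, 131, 132, 132, 130, 127, 121, 117, 117, 117, 116, 116, 116, 116, 116, 116, 116, 116, 115, 114, 122, 136, 145, 144, 142, 142, 142, 142, 142, 142, 141, 142, 140, 130, 94, 47, 26, 25, 25, 24, 24]
row 196 [124, 123, 124, 124, 124, 124, 125, 124, 123, 123, 123, 121, 122, 123, 123, 124, 125, 125, 126, 126, 127, 127, 127, 127, 127, 127, 126, 126]
row 202 [122, 123, 123, 123, 123, 124, 125, 124, 124, 123, 123, 122, 122, 123, 123, 124, 126, 127, 129, 130, 129, 130, 130, 131, 129, 128, 128, 128]
row 208 [122, 123, 123, 123, 123, 125, 125, 126, 127, 128, 129, 129, 130, 130, 131, 132, 132, 131, 131, 131, 131, 131, 131, 131, 131, 131, 131, 132]
row 214 [122, 124, 125, 127, 129, 129, 130, 131, 129, 125, 123, 120, 121, 122, 122, 123, 125, 125, 126, 127, 128, 129, 129, 130, 131, 130, 131, 131]
row 220 [124, 125, 124, 123, 122, 122, 120, 119, 114, 113, 113, 115, 115, 118, 118, 118, 119, 126, 132, 132, 130, 131, 131, 131, 132, 130, 132, 130]
0 [[280.4, 226.8], [280.4, 229.5], [280.3, 224.0], [280.3, 201.9], [280.2, 277.6], [280.2, 267.8]] [[45.7, 0.0, -114.3], [45.7, 0.0, -130.8]] [0.0591 0.0426]
0.04 [[280.4, 229.6], [280.4, 232.0], [280.3, 229.2], [280.3, 209.0], [280.2, 284.7], [280.2, 275.3]] [[50.2, 0.0, -112.4], [50.9, 0.0, -128.9]] [0.061  0.0445]
0.08 [[280.4, 232.4], [280.4, 234.6], [280.3, 234.3], [280.3, 216.0], [280.2, 291.8], [280.2, 282.8]] [[54.7, 0.0, -110.3], [56.0, 0.0, -126.7]] [0.0631 0.0466]
0.12 [[280.4, 235.3], [280.4, 237.2], [280.3, 239.5], [280.3, 223.1], [280.2, 299.0], [280.2, 290.4]] [[59.1, 0.0, -108.0], [61.0, 0.0, -124.4]] [0.0654 0.049 ]
```

Emit:
step_arm:
  plan: "0 0 .3 0; 0 0 .6 0; 0 0 .6 0; .4 0 .65 0; .8 0 .7 0; 1 0 .75 0; 1 0 .75 0; 1 0 .75 0"

```text
time: 14.93
tcp_pos: [0.4555, -0.1992, 0.1472]
orientation: [0.0, 0.298, 0.955, -0.0]
force: [0.1, 0.6, -1.9]
grip_width: 0.239
grasp_force: 109.4
```

Emit:
step_arm:
  plan: ".3 0 0 0; .6 0 0 0; .9 0 0 0; 1.2 0 0 0; 1.5 0 0 0; 1.5 0 0 0"

```text
time: 15.43
tcp_pos: [0.4428, -0.1905, 0.147]
orientation: [-0.0, 0.298, 0.955, 0.0]
force: [-0.7, -0.4, -1.1]
grip_width: 0.244
grasp_force: 109.4
```

Emit:
step_arm:
  plan: "1.5 0 0 0; 3 0 0 0; 4 0 -1 0; 4 .5 -3 0; 4 3 -5 0; 4 6 -7.5 0; 4 9 -9.5 0; 4 12 -9.5 0"

```text
time: 16.1
tcp_pos: [0.4815, -0.069, 0.2481]
orientation: [0.005, 0.298, 0.955, -0.0]
force: [1.2, 0.0, 0.3]
grip_width: 0.24
grasp_force: 109.6
```

```bash
python3 tray.py; python3 go.py .445 .151 .242 3.069
```

```text
[ 0.48066656 -0.06678055  0.24401687] [-0.45335513 -0.29626813 -1.13260103]
before 0.0813 0.0799 now 0.0807 0.0753
[ 0.4807 -0.0668  0.244 ] 2.5419 [-0.29 -0.3   1.92  0.    1.52 -1.26] [-0.5 -0.3 -1.1]
cm 15.24 15.97 0.2 turn -30.2
```

Emit:
step_arm:
  plan: "3 0 0 0; 6.5 1 0 -4; 9.5 3 0 -8; 11.5 6 0 -12; 13 9 0 -16; 14 12 0 -21; 15 14.5 .1 -26; 15.2 16 .2 -30.2"

```text
time: 16.87
tcp_pos: [0.4439, 0.1509, 0.2398]
orientation: [-0.0, 0.035, 0.999, 0.0]
force: [-0.0, -1.4, -2.0]
grip_width: 0.245
grasp_force: 109.6
```

Emit:
step_arm:
  plan: "0 0 1 0; 0 0 1.8 0; 0 0 1.8 0; 0 0 1.8 0; 0 0 1.8 0"

```text
time: 17.28
tcp_pos: [0.4442, 0.1477, 0.2219]
orientation: [-0.0, 0.04, 0.999, -0.0]
force: [-0.2, -0.6, -0.6]
grip_width: 0.244
grasp_force: 109.6
```

```bash
python3 tilt.py; python3 go.py .4618 .1495 .223 3.069; python3 tray.py
```

```text
[0.4443864  0.14786347 0.22230806] [-0.1 -0.6 -0.8]
col [204, 204, 204, 204, 204, 204, 204, 203, 203, 203, 202, 202, 202, 200, 200, 200, 200, 201, 202, 202, 202, 203, 203, 203, 204, 204, 205, 206, 206, 208, 209, 208, 208, 207, 198, 169, 146, 138, 137, 136, 136, 137, 137, 136, 136, 136, 136, 136, 136, 145, 164, 176, 175, 173, 173, 173, 172, 172, 172, 172, 172, 171, 164, 135, 76, 32, 28, 28, 29, 29]
row 196 [192, 193, 193, 193, 194, 194, 195, 196, 197, 198, 199, 200, 201, 202, 203, 204, 204, 204, 204, 204, 204, 203, 203, 203, 203, 203, 203, 204]
row 202 [191, 191, 191, 193, 194, 195, 196, 198, 199, 201, 201, 202, 204, 204, 204, 205, 205, 205, 205, 206, 206, 206, 205, 205, 204, 204, 204, 205]
row 208 [196, 196, 197, 198, 199, 201, 202, 203, 204, 206, 207, 207, 208, 208, 208, 208, 208, 208, 207, 207, 206, 207, 208, 209, 210, 212, 212, 214]
row 214 [199, 201, 202, 203, 204, 204, 205, 203, 196, 183, 170, 164, 164, 167, 174, 186, 199, 206, 208, 209, 209, 210, 210, 210, 209, 208, 208, 208]
row 220 [195, 197, 197, 198, 200, 200, 197, 175, 137, 124, 128, 132, 136, 139, 142, 142, 147, 170, 195,
[... 207 characters left out ...]
4 [[280.3, 230.3], [280.3, 232.8], [280.2, 229.6], [280.2, 209.2], [280.1, 285.0], [280.1, 275.6]] [[50.2, 0.0, -112.4], [50.9, 0.0, -128.9]] [0.1289 0.1124]
0.08 [[280.3, 233.1], [280.3, 235.3], [280.2, 234.8], [280.2, 216.3], [280.1, 292.1], [280.1, 283.1]] [[54.7, 0.0, -110.3], [56.0, 0.0, -126.7]] [0.131  0.1146]
0.12 [[280.3, 236.0], [280.3, 238.0], [280.2, 240.0], [280.2, 223.3], [280.1, 299.3], [280.1, 290.6]] [[59.1, 0.0, -108.0], [61.0, 0.0, -124.4]] [0.1333 0.1169]
[0.4444 0.1479 0.2223] 3.0625 [ 0.16 -0.33  1.98 -0.    1.5  -1.33] [-0.1 -0.6 -0.8]
cm -1.72 0.3 -0.07 turn -0.37
[0.4445785  0.14816409 0.22268535] [ 0.48024541 -0.40842432 -1.28038527]
before 0.0813 0.0799 now 0.0 0.0
```

Emit:
step_arm:
  plan: "-.5 .2 -.1 -.4; -1.2 .3 -.1 -.4; -1.7 .3 -.1 -.4; -1.7 .3 -.1 -.4; -1.7 .3 -.1 -.4; -1.7 .3 -.1 -.4"

```text
time: 17.93
tcp_pos: [0.4615, 0.1504, 0.223]
orientation: [-0.0, 0.035, 0.999, -0.0]
force: [0.2, 0.3, -2.0]
grip_width: 0.241
grasp_force: 109.6
```

```bash
python3 go.py .5715 .1414 .223 3.069
```

```text
[0.4615 0.1504 0.223 ] 3.0714 [ 0.16 -0.29  1.94  0.    1.49 -1.34] [ 0.2  0.3 -2. ]
cm -11.03 -0.13 -0.0 turn 0.14
```

Emit:
step_arm:
  plan: "-1.5 -.1 0 .1; -3 -.1 0 .1; -4.5 -.1 0 .1; -6 -.1 0 .1; -7 -.1 0 .1; -8 -.1 0 .1; -8 -.1 0 .1; -8 -.1 0 .1"

```text
time: 18.6
tcp_pos: [0.5411, 0.1438, 0.2229]
orientation: [-0.0, 0.036, 0.999, -0.0]
force: [0.5, 0.1, -0.5]
grip_width: 0.24
grasp_force: 109.6
```

Emit:
step_arm:
  plan: "-.6 0 0 0; -1.2 0 0 0; -1.8 0 0 0; -2.4 0 0 0; -3 0 0 0; -3 0 0 0; -3 0 0 0"

```text
time: 19.18
tcp_pos: [0.5714, 0.1415, 0.223]
orientation: [-0.0, 0.036, 0.999, -0.0]
force: [0.5, -0.3, -0.8]
grip_width: 0.24
grasp_force: 109.6
```

```bash
python3 go.py .5715 .1414 .2103 3.069
```

```text
[0.5714 0.1415 0.223 ] 3.0695 [ 0.12 -0.03  1.71  0.    1.46 -1.38] [ 0.5 -0.3 -0.8]
cm -0.01 -0.01 1.27 turn 0.03
```

Emit:
step_arm:
  plan: "0 0 .3 0; 0 0 .6 0; 0 0 .8 0; 0 0 1 0; 0 0 1.1 0; 0 0 1.2 0; 0 0 1.25 0; 0 0 1.25 0"
  squeeze: 30

```text
time: 19.85
tcp_pos: [0.5711, 0.1417, 0.2114]
orientation: [0.0, 0.036, 0.999, 0.0]
force: [-1.9, 0.1, 2.6]
grip_width: 0.239
grasp_force: 109.9
```

Emit:
step_arm:
  plan: "0 0 0 0; 0 0 0 0; 0 0 .1 0; 0 0 .2 0; 0 0 .3 0; 0 0 .3 0"
  gripper: 1
  squeeze: 20

```text
time: 20.35
tcp_pos: [0.5714, 0.1417, 0.2112]
orientation: [0.0, 0.036, 0.999, 0.0]
force: [-8.2, -1.3, 14.6]
grip_width: 0.241
grasp_force: 111.7
```

```bash
python3 tilt.py
```

```text
[0.57137768 0.14171587 0.21122063] [-8.3 -1.  15.4]
col [155, 154, 153, 152, 151, 151, 152, 152, 154, 155, 155, 153, 153, 152, 150, 148, 147, 146, 145, 145, 144, 144, 146, 146, 146, 141, 140, 138, 130, 124, 120, 117, 116, 119, 126, 127, 127, 128, 127, 127, 128, 127, 128, 126, 120, 111, 110, 112, 123, 142, 162, 166, 163, 162, 162, 162, 162, 162, 162, 162, 162, 160, 146, 94, 40, 24, 25, 24, 25, 26]
row 196 [124, 133, 144, 147, 147, 146, 146, 147, 147, 146, 146, 146, 146, 146, 146, 146, 146, 147, 146, 146, 146, 146, 146, 146, 145, 141, 137, 138]
row 202 [108, 108, 107, 107, 107, 109, 113, 119, 129, 141, 144, 144, 146, 147, 148, 147, 147, 147, 147, 147, 147, 145, 140, 142, 154, 162, 165, 165]
row 208 [116, 116, 116, 115, 115, 115, 115, 115, 115, 115, 115, 116, 117, 122, 133, 146, 153, 154, 154, 155, 156, 157, 161, 168, 171, 170, 172, 170]
row 214 [113, 114, 113, 113, 113, 113, 113, 113, 115, 117, 119, 122, 127, 130, 132, 129, 123, 118, 115, 116, 121, 139, 162, 176, 181, 180, 179, 180]
row 220 [111, 111, 110, 111, 111, 111, 110, 110, 110, 114, 119, 123, 127, 130, 133, 133, 129, 118, 105, 97, 101, 127, 150, 159, 161, 162, 164, 166]
0 [[279.9, 226.6], [279.9, 229.4], [279.9, 223.7], [279.9, 201.5], [279.8, 277.1], [279.8, 267.3]] [[45.7, 0.0, -114.3], [45.7, 0.0, -130.8]] [0.1159 0.0994]
0.04 [[279.9, 229.4], [279.9, 231.9], [279.9, 228.9], [279.9, 208.5], [279.8, 284.2], [279.8, 274.8]] [[50.2, 0.0, -112.4], [50.9, 0.0, -128.9]] [0.1178 0.1014]
0.08 [[279.9, 232.3], [279.9, 234.5], [279.9, 234.0], [279.9, 215.6], [279.8, 291.3], [279.8, 282.3]] [[54.7, 0.0, -110.3], [56.0, 0.0, -126.7]] [0.1199 0.1035]
0.12 [[279.9, 235.2], [279.9, 237.1], [279.9, 239.2], [279.9, 222.6], [279.8, 298.5], [279.8, 289.8]] [[59.1, 0.0, -108.0], [61.0, 0.0, -124.4]] [0.1222 0.1058]
```

Emit:
step_arm:
  plan: "0 0 -.3 0; 0 0 -.3 0; 0 0 -.3 0"

```text
time: 20.65
tcp_pos: [0.572, 0.1417, 0.2115]
orientation: [0.001, 0.036, 0.999, 0.0]
force: [-0.2, 0.8, 5.7]
grip_width: 0.244
grasp_force: 110.4
```

Emit:
step_arm:
  plan: "0 0 0 0; 0 0 0 0; 0 0 0 0; 0 0 0 0; 0 0 0 0; 0 0 0 0; 0 0 0 0; 0 0 0 0"
  gripper: 0.68

```text
time: 21.32
tcp_pos: [0.5712, 0.1416, 0.2106]
orientation: [-0.0, 0.036, 0.999, 0.0]
force: [0.3, -0.3, -0.6]
grip_width: 0.319
grasp_force: 0.0
```

```bash
python3 tilt.py|head -2
```

```text
[0.57119048 0.14162202 0.21065028] [-0.8  0.7  0.7]
col [156, 154, 153, 153, 151, 151, 151, 152, 153, 154, 155, 154, 153, 153, 152, 149, 147, 146, 146, 146, 145, 144, 145, 146, 148, 147, 142, 141, 138, 134, 131, 130, 130, 130, 130, 130, 130, 130, 130, 130, 130, 128, 123, 116, 111, 110, 110, 110, 110, 110, 114, 126, 138, 155, 163, 161, 160, 160, 159, 159, 159, 159, 159, 159, 159, 158, 143, 91, 39, 26]
```

Emit:
step_arm:
  plan: "0 0 0 0; 0 0 0 0; 0 0 0 0; 0 0 0 0; 0 0 -1 0; 0 0 -3 0; 0 0 -5 0; 0 0 -8 0"
  gripper: 0.45

```text
time: 22.03
tcp_pos: [0.5701, 0.1415, 0.2897]
orientation: [-0.002, 0.036, 0.999, -0.0]
force: [1.6, -0.7, -0.6]
grip_width: 0.546
grasp_force: 0.0
```

Emit:
step_arm:
  plan: "0 0 -3 0; 2 0 -5 0; 4 -.7 -5 0; 7 -2.2 -5 0; 7.4 -2.5 -5 0; 7.4 -2.5 -5 0; 7.4 -2.5 -5 0"
  gripper: 0

```text
time: 22.62
tcp_pos: [0.4959, 0.122, 0.3414]
orientation: [0.001, 0.036, 0.999, 0.0]
force: [1.3, -0.5, 0.5]
grip_width: 0.997
grasp_force: 0.0
```

```bash
python3 - <<'E'
from rig import cams,manip
from h import *
import pickle
d={n:cams.capture(n) for n in("scene","side","wrist")};pickle.dump(d,open("d7.pkl","wb"))
s=manip.get_state();print(s["tcp_pos"],s["force"].round(1),s["grip_width"])
c=d["wrist"];g=cv2.cvtColor(c["frame"],6)
o=[(0,0,256),(0,0,194),(-15,0,190)]
print(proj(c,pose((.5716,.1416,-.07),np.array(o)/1e3)).round(1))
m=(g[200:345,170:420]<70).astype(np.uint8)
n,l,st,ce=cv2.connectedComponentsWithStats(m)
for i in range(1,n):
    if st[i,4]>300: print(st[i]+[170,200,0,0,0],ce[i]+[170,200])
# same for initial view
c0=pickle.load(open("w2.pkl","rb"));g0=cv2.cvtColor(c0["frame"],6);m=(g0[200:345,170:420]<70).astype(np.uint8)
n,l,st,ce=cv2.connectedComponentsWithStats(m)
for i in range(1,n):
    if st[i,4]>300: print("init",st[i]+[170,200,0,0,0],ce[i]+[170,200])
from tray import edges
o=pickle.load(open("d5.pkl","rb"));print(edges(o["scene"]),edges(d["scene"]),edges(o["side"]),edges(d["side"]))
E
```

```text
[0.49629259 0.12219606 0.34059383] [0.2 0.7 0.6] 0.9972690343558677
[[315.1 320.4]
 [308.5 280.3]
 [308.5 262.3]]
[ 206  271   36   56 1524] [223.8156168  299.49868766]
[ 298  272   32   56 1499] [312.72581721 300.47098065]
[ 373  272   47   73 2241] [399.14725569 305.66577421]
init [ 206  272   37   57 1581] [224.24604681 300.44465528]
init [ 297  273   33   58 1564] [312.37084399 301.96994885]
init [ 376  273   44   72 2113] [400.3341221  306.53005206]
0.0813 0.0807 0.0761 0.0742
```

```bash
python3 - <<'E'
from h import *; import pickle
yaw=-.604;n=np.array([np.cos(yaw),np.sin(yaw)]);t=np.array([-n[1],n[0]]);H=np.array([.558,-.2694]);es=np.arange(.066,.1,.002)
D={k:pickle.load(open(k+".pkl","rb")) for k in("d5","d6","d7")}
for z in(.074,.02):
  for l in(.04,.06,.075,.085):
    for k in D:
      c=D[k]["scene"];g=cv2.cvtColor(c["frame"],6).astype(np.float32);u=proj(c,np.array([[*(H-n*e+t*l),z] for e in es])).astype(np.float32)
      print(z,l,k,cv2.remap(g,u[None,:,0].copy(),u[None,:,1].copy(),1)[0].round().astype(int).tolist())
E
```

```text
0.074 0.04 d5 [58, 58, 58, 64, 73, 99, 131, 142, 146, 132, 113, 109, 107, 106, 106, 106, 105]
0.074 0.04 d6 [61, 61, 62, 61, 60, 60, 60, 59, 58, 58, 57, 56, 55, 56, 57, 56, 56]
0.074 0.04 d7 [67, 68, 68, 74, 83, 111, 147, 158, 161, 142, 115, 111, 109, 108, 108, 107, 106]
0.074 0.06 d5 [59, 58, 58, 58, 59, 100, 150, 164, 175, 158, 139, 134, 129, 128, 127, 127, 127]
0.074 0.06 d6 [59, 58, 57, 58, 59, 58, 56, 55, 54, 55, 55, 56, 57, 56, 54, 54, 54]
0.074 0.06 d7 [66, 67, 67, 67, 66, 97, 134, 142, 149, 131, 112, 111, 109, 109, 108, 108, 107]
0.074 0.075 d5 [88, 90, 92, 92, 91, 125, 159, 167, 174, 155, 139, 133, 129, 129, 129, 129, 129]
0.074 0.075 d6 [56, 56, 55, 55, 55, 55, 55, 54, 53, 54, 54, 53, 53, 52, 52, 53, 53]
0.074 0.075 d7 [88, 89, 90, 90, 90, 116, 141, 144, 147, 129, 114, 112, 111, 110, 109, 108, 107]
0.074 0.085 d5 [116, 115, 114, 112, 111, 139, 164, 174, 180, 164, 147, 137, 129, 129, 129, 129, 129]
0.074 0.085 d6 [54, 55, 56, 55, 55, 55, 55, 53, 52, 53, 54, 54, 53, 53, 52, 52, 55]
0.074 0.085 d7 [102, 102, 102, 102, 103, 125, 144, 148, 149, 133, 117, 112, 108, 108, 108, 108,
[... 480 characters left out ...]
03, 101, 100]
0.02 0.06 d7 [108, 108, 108, 108, 107, 107, 107, 106, 105, 104, 102, 101, 100, 101, 101, 102, 103]
0.02 0.075 d5 [129, 129, 128, 127, 127, 127, 127, 124, 121, 119, 120, 122, 124, 125, 126, 126, 126]
0.02 0.075 d6 [118, 112, 107, 106, 106, 105, 104, 103, 103, 102, 100, 99, 99, 99, 99, 99, 99]
0.02 0.075 d7 [110, 109, 108, 107, 108, 108, 108, 107, 106, 105, 104, 104, 104, 105, 104, 103, 103]
0.02 0.085 d5 [129, 129, 129, 129, 128, 128, 129, 126, 122, 120, 119, 121, 124, 125, 126, 126, 127]
0.02 0.085 d6 [104, 104, 104, 104, 104, 104, 105, 104, 103, 101, 99, 97, 96, 96, 97, 98, 100]
0.02 0.085 d7 [109, 109, 109, 109, 108, 108, 108, 108, 108, 106, 103, 102, 101, 101, 102, 103, 104]
```

```bash
python3 -c "
from rig import manip
print(manip.close_job())"
```

```text
the job is handed in; nothing more can be done
None
```

The tray is drawn out to its stop: at a 15 N pull its front edge no longer moved. The hook hangs upright again in the middle slot, the ladle and turner still hang in theirs, and the job is handed in at about 23 s of the 72 s.

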